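Unstack the delivery into the stock trays

ROBOT

A 7-joint arm with a two-finger parallel gripper is mounted at the origin on a cart in front of the work surface, level with it; the furniture and walls round the work are solid. World frame = base frame: x ahead of the robot, y to its left, z up, the work surface at z = 0. Lengths are in m, angles in rad, forces in N, time in s.
With the tool pointing down it reaches from about 0.425 to 1.025 m from the base axis. Payload 9.4 kg.
Tool frame: the origin (TCP) lies on the mounting face of the last link; the fingertips stand 186 mm ahead of it and the grasp point (between the pads) lies 167 mm ahead of it (env.tip_extent is the distance from the TCP to the fingertips, in m); z points along the fingers, y is the line along which they close (so a half turn about z gives the same grasp; the last joint's range is limited). The gripper opens to 93 mm and grips with 3 to 60 N. Pads are 15 mm wide; open, the fingers measure 128 mm over their backs; the gripper's body (75 mm by 188 mm) begins 65 mm behind the grasp point.
Start: joints at [-1.22, 0.599, -0.003, 1.599, 0.002, 0.943, -0.08], TCP at [0.301, 0.66, 0.405] pointing down, gripper open.
Joint ranges: [-2.57, 2.57], [-0.35, 1.97], [-1.29, 1.29], [0.11, 2.56], [-1.05, 4.19], [0.11, 1.86], [-2.63, 2.63]. Speed limits (rad/s): [2.22, 2.22, 3.01, 3.01, 3.14, 3.14, 3.14].

INTERFACE

Orientations are given as a 3x3 rotation matrix whose columns are the frame's x, y, z axes.
In Python, from cell import env gives the robot as it stands.
- The arm moves only by the tool send_rows, never from a script. Its argument "moves" is a list of rows, each an object of numbers: "tx", "ty", "tz": the shift along the tool's x, y, z scaled (see below); "spin": the turn about the tool's z scaled (see below). A call has 1 to 12 rows; each row shifts and turns the commanded pose from where the row before left it, along the tool's axes as they then stand; what a row does not reach is not made up. The controller multiplies each number of a shift by 0.04 m and each number of a turn by 0.12 rad. A row lasts 1/12 s, in which the tool goes at most 41.7 mm and 7.16 degrees, less where a joint would pass 70% of its speed; a pose out of reach is approached as far as the arm can. A call with a number of a shift or a turn outside -1 to 1 is refused whole. A call with a gripper value outside its range is refused whole. "jaw" is the closure, from 0 (fully open) to 1 (shut), set as the call begins (left out, the last holds). The fingers move at their own pace and stop on an object; "newtons" is the grip in N (left out, the last holds). Time passes only in rows, so rows that do not move let the fingers close. It gives the time, the measured TCP pose, the force, the opening and the grip force at its end, in the units of the state.
- env.observe(): the state, without advancing time (a new reading comes with each control period).
- env.camera(name): name is "scene" or "top" or "wrist"; returns the picture (384x512x3 uint8, red, green, blue); there is no depth.
- env.calibration(name): a dict with "fx", "fy", "cx", "cy" (pixels), "dist_coeffs" ([k1, k2, p1, p2, k3] as OpenCV has them; the pictures are not rectified), "rvec" (rotation vector, rad) and "tvec" (3), from world to camera coordinates, as OpenCV has them. Camera axes: x right, y down, z forward; pixel columns grow to the right and rows downward; lengths in m; the calibration is good to about 2 mm. A picture is of the moment at which its call begins: read the wrist's pose just before it. calibration takes no time and is no camera call; for the wrist camera it gives the pose at the moment of the call.
- env.finish_job(): hands the job in; it is judged then, once.
The state is a dict: "clock": time; "joint_positions": joint angles; "qvel": joint speeds; "effort": joint torques, N m; "position": TCP position; "tool_rot": TCP orientation; "ft_force": force on the tool from outside, world axes, zero at the start; "ft_torque": the same for the moment, N m; "width": finger opening in m; "grasp_force": force on a finger pad.
Only numpy, scipy, OpenCV 4.12 (cv2) and the standard library are available. Lean on these libraries where they do the work, as an engineer would, in place of code of your own. Each camera call takes 0.05 s, during which the arm holds its last target. There are 200 camera calls.

TASK

Take the stacked delivery apart and put every piece away in the tray of its own colour: the yellow-capped cup in the yellow tray and the green, red and blue banded cartons in the green, red and blue trays. Each must end standing upright and flat on the floor of its tray inside the rim, cartons lengthwise along their tray, let go. Let nothing topple on the way, and leave the cream-lidded jar and the spray bottle where they stand.

Things in the scene. Friction and masses are not known exactly. Their poses are not given: they have to be found in the camera images.
- cup_yellow: capped specimen cup with a yellow screw cap, 57 mm high, cap 52 mm across (from 41 mm up to the top), clear body 44 mm across, 0.02 to 0.04 kg; it stands on top of the stack, on the green carton. Origin: centre of its underside; z up. Grasp it by the cap.
- box_green: small white carton with a green band, 60 x 80 x 30 mm (x, y, z), rigid, 0.06 to 0.17 kg; third in the stack, on the red carton and under the cup. Origin: centre of its underside; z up, y along its long side. Grasp it across its 60 mm width.
- box_red: small white carton with a red band, 55 x 85 x 45 mm (x, y, z), rigid, 0.06 to 0.17 kg; second in the stack, on the blue carton and under the green one; from above its right (-y) end shows as a strip of about 15 mm. Origin: centre of its underside; z up, y along its long side. Grasp it across its 55 mm width.
- box_blue: small white carton with a blue band, 65 x 110 x 50 mm (x, y, z), rigid, 0.06 to 0.17 kg; bottom of the stack, on the worktop; from above its left (+y) end shows as a strip of about 15 mm. Origin: centre of its underside; z up, y along its long side. Grasp it across its 65 mm width.
- tray_yellow: low rectangular tray with a yellow floor and a white rim, fixed to the worktop, with a small white card on its front (-x side), for the cup. Inside 72 mm along its x, 72 mm along its y; walls 3 mm thick, rim 8 mm above the worktop, inner floor 3 mm above the worktop. Origin: centre of its underside, on the worktop; z up.
- tray_green: low rectangular tray with a green floor and a white rim, fixed to the worktop, with a small white card on its front (-x side), for the green carton (lengthwise along y, either way round). Inside 78 mm along its x, 98 mm along its y; walls 3 mm thick, rim 8 mm above the worktop, inner floor 3 mm above the worktop. Origin: centre of its underside, on the worktop; z up.
- tray_red: low rectangular tray with a red floor and a white rim, fixed to the worktop, with a small white card on its front (-x side), for the red carton (lengthwise along y, either way round). Inside 73 mm along its x, 103 mm along its y; walls 3 mm thick, rim 8 mm above the worktop, inner floor 3 mm above the worktop. Origin: centre of its underside, on the worktop; z up.
- tray_blue: low rectangular tray with a blue floor and a white rim, fixed to the worktop, with a small white card on its front (-x side), for the blue carton (lengthwise along y, either way round). Inside 83 mm along its x, 128 mm along its y; walls 3 mm thick, rim 8 mm above the worktop, inner floor 3 mm above the worktop. Origin: centre of its underside, on the worktop; z up.
- jar: bystander: jar with a cream lid, 61 mm across, 82 mm high, loose, behind the trays; not to be moved. Origin: centre of its underside; z up.
- bottle: bystander: slim clear spray bottle, 42 mm across, 170 mm high, loose, behind the trays at the right; not to be moved. Origin: centre of its underside; z up.

How it is judged:
By the outcome, as a careful person would: the job done as asked, in the order asked, and still so for the second after the job is handed in, with the robot touching nothing.
It also fails if it takes over 112 s, if anything falls off the work surface, if the arm or the gripper's body presses on something with over 40 N, if the wrist force passes 120 N, or if a joint passes its speed limit or range.

## Working session

There is one attempt and no reset: what is moved stays moved. The work goes in short steps, Python scripts to look and compute and a tool call to move; the robot and the scene stay as the last step left them, time stands still between calls to the robot, and variables do not carry over. Pictures are saved under pics/ and viewed, at most 14 in all, crops included, and the job is handed in when it is done.

Besides the shell and the picture viewer there is one more tool, called as name([rows], argument=value, ...), one row to a line, values as JSON. send_rows: Moves the arm, as the interface text tells. Shifts and turns lie within -1 to 1; 1 stands for 0.04 m of shift or 0.12 rad of turn. Its arguments: {"type":"object","properties":{"moves":{"type":"array","items":{"type":"object","properties":{"tx":{"type":"number"},"ty":{"type":"number"},"tz":{"type":"number"},"spin":{"type":"number"}}}},"jaw":{"type":"number"},"newtons":{"type":"number"}},"required":["moves"]}

```bash
ls; mkdir -p pics
python3 - <<'E'
from cell import env
import cv2
s=env.observe()
for k in ("clock","position","tool_rot","width","ft_force"): print(k,s[k])
for n in("scene","top"):
    cv2.imwrite(f"pics/{n}0.png",env.camera(n)[:,:,::-1]); c=env.calibration(n); print(n,c)
E
```

```text
pics
clock 0.0
position [0.30068907 0.6595002  0.40385585]
tool_rot [[-9.09899085e-01  4.14829385e-01 -4.85359384e-04]
 [ 4.14829637e-01  9.09897928e-01 -1.46049981e-03]
 [-1.64230741e-04 -1.53024890e-03 -9.99998816e-01]]
width 0.09316065338897836
ft_force [0.11014315 0.49565345 0.24917865]
scene {'fx': 464.4082597221429, 'fy': 464.4082597221429, 'cx': 251.99666431815155, 'cy': 194.51442858964796, 'dist_coeffs': array([-0.18367467,  0.        ,  0.        ,  0.        ,  0.        ]), 'rvec': array([ 2.25343487, -0.53344209,  0.26939494]), 'tvec': array([-0.54525017,  0.20418859,  1.08358859])}
top {'fx': 411.0911670733896, 'fy': 411.0911670733896, 'cx': 256.04271610136436, 'cy': 192.11929702924996, 'dist_coeffs': array([-0.04852792,  0.        ,  0.        ,  0.        ,  0.        ]), 'rvec': array([ 2.12436832, -2.16211598,  0.13011378]), 'tvec': array([-0.05959271,  0.58544268,  1.22498569])}
```

View pics/scene0.png

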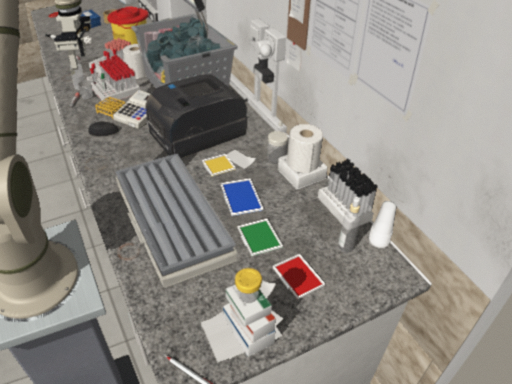

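View pics/top0.png

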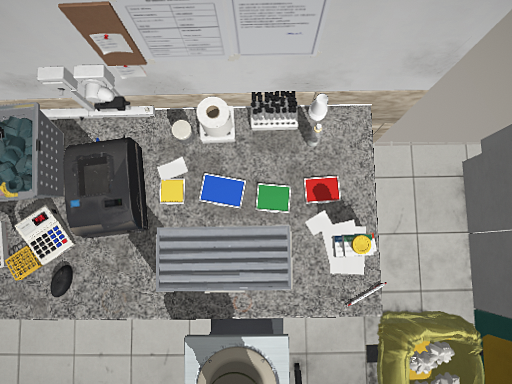

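```bash
cat > h.py <<'E'
import numpy as np, cv2
def cast(c,uv,z):
    """pixels -> world points on plane z"""
    K=np.array([[c['fx'],0,c['cx']],[0,c['fy'],c['cy']],[0,0,1]])
    n=cv2.undistortPoints(np.float64(uv).reshape(-1,1,2),K,np.float64(c['dist_coeffs'])).reshape(-1,2)
    R=cv2.Rodrigues(np.float64(c['rvec']))[0]; o=-R.T@np.float64(c['tvec'])
    d=np.c_[n,np.ones(len(n))]@R
    return (o+d*((z-o[2])/d[:,2])[:,None])
def proj(c,X):
    K=np.array([[c['fx'],0,c['cx']],[0,c['fy'],c['cy']],[0,0,1]])
    return cv2.projectPoints(np.float64(X).reshape(-1,1,3),np.float64(c['rvec']),np.float64(c['tvec']),K,np.float64(c['dist_coeffs']))[0].reshape(-1,2)
HSV=dict(yellow=(20,35),green=(45,80),blue=(105,130),red=(172,8))
def mask(im,col,smin=120,vmin=60):
    h=cv2.cvtColor(im,cv2.COLOR_RGB2HSV); a,b=HSV[col]
    H=h[...,0]; m=(H>=a)&(H<=b) if a<b else (H>=a)|(H<=b)
    return (m&(h[...,1]>smin)&(h[...,2]>vmin)).astype(np.uint8)
def blobs(m,minA=8):
    return sorted([k for k in cv2.findContours(m,cv2.RETR_EXTERNAL,cv2.CHAIN_APPROX_NONE)[0] if cv2.contourArea(k)>=minA],key=cv2.contourArea)[::-1]
def rect(P):
    r=cv2.minAreaRect(np.float32(P[:,:2])*1000); B=cv2.boxPoints(r)
    e=[B[1]-B[0],B[2]-B[1]]; L=max(e,key=np.linalg.norm); a=np.degrees(np.arctan2(L[1],L[0]))%180
    return np.round(r[0],1),np.round(sorted(r[1]),1),round(a,1)
E
python3 - <<'E'
from cell import env
from h import *
for n in("top","scene"):
    im=cv2.imread(f"pics/{n}0.png")[:,:,::-1]; c=env.calibration(n)
    for col in HSV:
        for k in blobs(mask(im,col),20)[:4]:
            print(n,col,cv2.boundingRect(k),cv2.contourArea(k),*rect(cast(c,k.reshape(-1,2),.003)))
    print(proj(c,[[.3,.66,.4],[.3,.66,.22],[0.5,0,0]]))
t=cv2.imread("pics/top0.png")[200:305,300:390];s=cv2.imread("pics/scene0.png")[250:365,190:300]
cv2.imwrite("pics/crop1.png",np.hstack([cv2.resize(t,(400,467),interpolation=2),cv2.resize(s,(400,467),interpolation=2)]))
E
```

```text
top yellow (482, 335, 30, 49) 1229.5 [  62.9 -795. ] [ 90.7 142.2] 177.7
top yellow (409, 334, 69, 50) 1226.5 [  70.1 -626.5] [144.8 208. ] 88.1
top yellow (379, 323, 42, 61) 973.5 [  90.2 -496.8] [126.3 176.7] 178.6
top yellow (5, 246, 38, 35) 694.0 [376.9 675.8] [84.8 97.3] 124.3
top green (257, 185, 32, 26) 654.5 [ 571.3 -122.5] [74.3 95. ] 84.0
top blue (201, 175, 43, 31) 916.5 [597.9  38.9] [ 79.7 125.2] 78.6
top red (306, 177, 33, 25) 649.0 [ 595.4 -278. ] [ 70.3 101. ] 93.1
top red (34, 214, 11, 8) 38.0 [516.6 627.9] [19.5 30.9] 123.1
[[-73.01832845 302.88711496]
 [-19.57285688 294.56108219]
 [234.49023933 220.77820094]]
scene yellow (235, 268, 27, 25) 505.5 [ 482.2 -234.3] [62.3 71.9] 63.8
scene yellow (95, 97, 30, 21) 292.0 [380.6 696.2] [108.2 116.2] 125.1
scene yellow (111, 24, 26, 20) 254.5 [ 605.  1365.9] [103.7 294.4] 81.5
scene yellow (206, 157, 26, 16) 232.5 [600.7 202.8] [61.4 65.3] 179.6
scene green (241, 222, 38, 30) 628.0 [ 572.7 -119.4] [70.7 88.1] 84.4
scene green (261, 300, 8, 7) 20.5 [ 485.3 -310.6] [11.3 15.2] 93.8
scene blue (224, 181, 36, 31) 700.0 [599.4  41.5] [ 77.2 117.6] 78.6
scene blue (90, 11, 10, 16) 85.0 [ 519.8 1661.7] [ 47.5 245.7] 82.4
scene red (276, 257, 45, 38) 850.5 [ 596.6 -275.2] [68.1 98.1] 92.9
scene red (100, 39, 34, 42) 618.5 [ 500.1 1097.2] [136.9 427.7] 78.2
scene red (107, 6, 41, 19) 508.5 [ 687.2 1603.5] [239.2 244.1] 121.0
scene red (266, 314, 8, 7) 27.5 [ 478.5 -349.1] [13.9 14.4] 102.1
[[ 69.24093793   9.80820995]
 [ 79.01140805  61.25087247]
 [214.94449557 216.29850178]]
```

View pics/crop1.png

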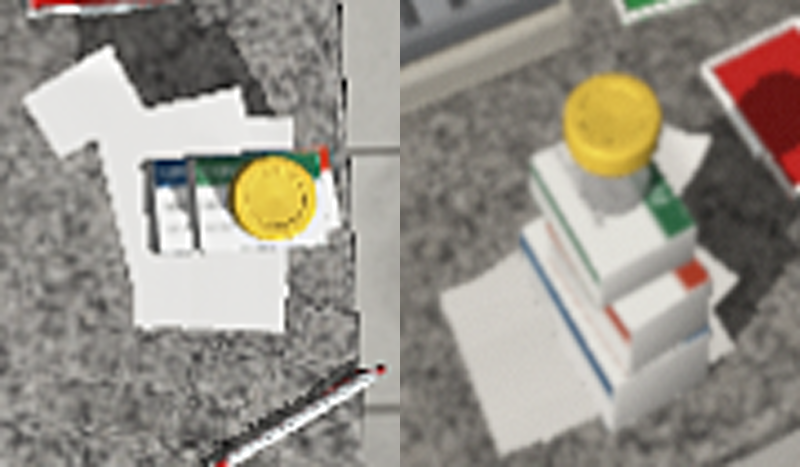

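Run:
```python
from cell import env
from h import *
c=env.calibration("top"); im=cv2.imread("pics/top0.png")[:,:,::-1]
HSV['yellow']=(15,35)
for k in blobs(mask(im,'yellow',90),100):
    x,y,w,h=cv2.boundingRect(k)
    if 150<x<380 and y<300:
        print((x,y,w,h),rect(cast(c,k.reshape(-1,2),.003)),rect(cast(c,k.reshape(-1,2),.182)))
f=lambda p,z:np.round(cast(c,[p],z)[0],3)
print("jar",f((181,130),.082),"bottle",f((319,100),.17),f((313,142),0),"rack far edge",f((290,226),.06),f((157,230),.06),"edge",f((374,245),0))
print("boxes green TL,BR", f((300+194/4.444,200+157/4.444),.125),f((300+194/4.444,200+250/4.444),.125))
print("w",env.calibration("wrist"),env.observe()["position"])
```

```text
(161, 180, 22, 22) (array([599.8, 200. ]), array([67.6, 69.3]), np.float32(89.0)) (array([573.6, 160. ]), array([58.2, 59.7]), np.float32(89.0))
(351, 235, 20, 19) (array([ 420.4, -391.7]), array([55.7, 59.7]), np.float32(88.9)) (array([ 419.2, -349.5]), array([47.9, 51.4]), np.float32(88.9))
jar [0.774 0.155 0.082] bottle [ 0.828 -0.255  0.17 ] [ 0.749 -0.256  0.   ] rack far edge [ 0.477 -0.17   0.06 ] [0.472 0.23  0.06 ] edge [ 0.416 -0.434  0.   ]
boxes green TL,BR [ 0.445 -0.316  0.125] [ 0.386 -0.314  0.125]
w {'fx': 290.5292276348234, 'fy': 290.5292276348234, 'cx': 253.9312657067124, 'cy': 192.91471109085512, 'dist_coeffs': array([-0.05367022,  0.        ,  0.        ,  0.        ,  0.        ]), 'rvec': array([-2.46794918, -1.58595845, -0.18866783]), 'tvec': array([-0.72447504, -0.02796026,  0.38896223])} [0.30070373 0.6595054  0.40395242]
```

send_rows([
  {"spin":1},
  {"spin":1},
  {"spin":1},
  {"spin":1},
  {"spin":1},
  {"spin":1},
  {"spin":1},
  {"spin":1},
  {"spin":1},
  {"spin":0.53},
])

```text
invalid input at $.moves[0]: expected keys tx, ty, tz, spin
```

send_rows([
  {"tx":0,"ty":0,"tz":-0.1,"spin":1},
  {"tx":0,"ty":0,"tz":-0.1,"spin":1},
  {"tx":0,"ty":0,"tz":-0.1,"spin":1},
  {"tx":0,"ty":0,"tz":-0.1,"spin":1},
  {"tx":0,"ty":0,"tz":-0.1,"spin":1},
  {"tx":0,"ty":0,"tz":-0.1,"spin":1},
  {"tx":0,"ty":0,"tz":-0.1,"spin":1},
  {"tx":0,"ty":0,"tz":-0.1,"spin":1},
  {"tx":0,"ty":0,"tz":-0.1,"spin":1},
  {"tx":0,"ty":0,"tz":-0.1,"spin":0.53},
])

```text
clock: 0.93
position: [0.3005, 0.6597, 0.4444]
tool_rot: [[0.007, 1.0, -0.0], [1.0, -0.007, -0.001], [-0.001, -0.0, -1.0]]
ft_force: [0.5, -0.0, -0.3]
width: 0.0932
grasp_force: 0.0
```

send_rows([
  {"tx":-0.8,"ty":0.6,"tz":0,"spin":0},
  {"tx":-0.8,"ty":0.6,"tz":0,"spin":0},
  {"tx":-0.8,"ty":0.6,"tz":0,"spin":0},
  {"tx":-0.8,"ty":0.6,"tz":0,"spin":0},
  {"tx":-0.8,"ty":0.6,"tz":0,"spin":0},
  {"tx":-1,"ty":0,"tz":0,"spin":0},
  {"tx":-1,"ty":0,"tz":0,"spin":0},
  {"tx":-1,"ty":0,"tz":0,"spin":0},
  {"tx":-1,"ty":0,"tz":0,"spin":0},
  {"tx":-1,"ty":0,"tz":0,"spin":0},
  {"tx":-1,"ty":0,"tz":0,"spin":0},
  {"tx":-1,"ty":0,"tz":0,"spin":0},
])

```text
clock: 1.93
position: [0.42, 0.2177, 0.4446]
tool_rot: [[0.0, 1.0, -0.0], [1.0, -0.0, -0.0], [-0.0, -0.0, -1.0]]
ft_force: [0.9, -0.3, -0.3]
width: 0.0927
grasp_force: 0.0
```

send_rows([
  {"tx":-1,"ty":0.2,"tz":0,"spin":0},
  {"tx":-1,"ty":0.2,"tz":0,"spin":0},
  {"tx":-1,"ty":0,"tz":0,"spin":0},
  {"tx":-1,"ty":0,"tz":0,"spin":0},
  {"tx":-1,"ty":0,"tz":0,"spin":0},
  {"tx":-1,"ty":0,"tz":0,"spin":0},
  {"tx":-1,"ty":0,"tz":0,"spin":0},
  {"tx":-1,"ty":0,"tz":0,"spin":0},
  {"tx":-1,"ty":0,"tz":0,"spin":0},
  {"tx":-1,"ty":0,"tz":0,"spin":0},
  {"tx":-1,"ty":0,"tz":0,"spin":0},
  {"tx":0,"ty":0,"tz":0,"spin":0},
])

```text
clock: 2.93
position: [0.435, -0.2274, 0.4453]
tool_rot: [[0.009, 1.0, 0.001], [1.0, -0.009, -0.004], [-0.004, 0.001, -1.0]]
ft_force: [-0.1, 0.3, -0.1]
width: 0.0929
grasp_force: 0.0
```

Run:
```python
from cell import env
from h import *
c=env.calibration("wrist"); s=env.observe(); im=env.camera("wrist"); cv2.imwrite("pics/w1.png",im[:,:,::-1])
R=cv2.Rodrigues(c['rvec'])[0]; print(np.round(-R.T@c['tvec'],3),np.round(R[2],3),s["position"]-0)
HSV['yellow']=(15,35)
for col,z in(('yellow',.182),('green',.125),('red',.095),('blue',.05)):
    for k in blobs(mask(im,col,90),30)[:4]: print(col,cv2.boundingRect(k),rect(cast(c,k.reshape(-1,2),z)))
```

```text
[ 0.436 -0.162  0.425] [-0.001 -0.24  -0.971] [ 0.43499201 -0.2274296   0.44530873]
yellow (213, 289, 299, 50) (array([ 549.9, -346. ]), array([ 55.9, 310.1]), np.float32(179.0))
yellow (122, 297, 55, 41) (array([ 333.5, -352.7]), array([36.6, 62.9]), np.float32(57.3))
yellow (54, 243, 36, 59) (array([ 261., -299.]), array([31.8, 66.4]), np.float32(74.3))
yellow (419, 243, 36, 59) (array([ 610.1, -303.2]), array([32.5, 66.7]), np.float32(103.2))
green (320, 51, 64, 78) (array([ 533.6, -133.2]), array([53.7, 68.5]), np.float32(83.9))
green (260, 290, 6, 18) (array([ 445.5, -365.1]), array([ 5.6, 23.1]), np.float32(98.3))
red (337, 164, 48, 66) (array([ 562. , -251.9]), array([55.8, 79.7]), np.float32(93.3))
blue (337, 0, 63, 20) (array([573.1, -33.5]), array([21.1, 74.2]), np.float32(1.1))
blue (251, 227, 14, 22) (array([ 440.4, -319. ]), array([16.9, 32.2]), np.float32(93.2))
```

View pics/w1.png

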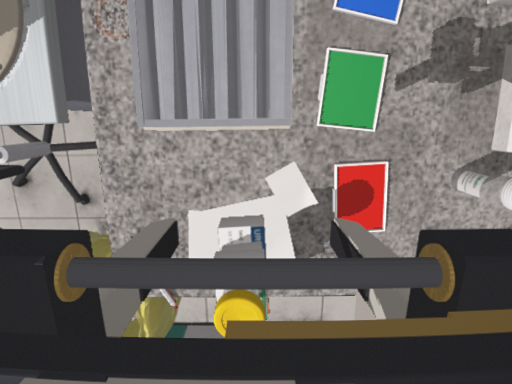

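send_rows([
  {"tx":-1,"ty":0,"tz":0,"spin":0},
  {"tx":-1,"ty":0,"tz":0,"spin":0},
  {"tx":-1,"ty":0,"tz":0,"spin":0},
  {"tx":-0.7,"ty":0,"tz":0,"spin":0},
  {"tx":0,"ty":0,"tz":0,"spin":0},
  {"tx":0,"ty":0,"tz":0,"spin":0},
])

```text
clock: 3.48
position: [0.4362, -0.3685, 0.4442]
tool_rot: [[0.002, 1.0, -0.001], [1.0, -0.002, 0.001], [0.001, -0.001, -1.0]]
ft_force: [0.1, -0.0, -0.5]
width: 0.0932
grasp_force: 0.0
```

Run:
```python
from cell import env
from h import *
c=env.calibration("wrist"); s=env.observe(); im=env.camera("wrist"); cv2.imwrite("pics/w2.png",im[:,:,::-1])
import pickle; pickle.dump(c,open("pics/w2.pkl","wb"))
print(s["position"])
HSV['yellow']=(15,35)
for col,z in(('yellow',.182),('green',.125),('red',.095),('blue',.05)):
    for k in blobs(mask(im,col,90),30)[:4]: print(col,cv2.boundingRect(k),rect(cast(c,k.reshape(-1,2),z)))
cv2.imwrite("pics/w2c.png",cv2.resize(im[90:250,170:310,::-1],None,fx=3.7,fy=3.7,interpolation=2))
```

```text
[ 0.43616324 -0.3684611   0.4441695 ]
yellow (225, 309, 287, 30) (array([ 555.5, -496.9]), array([ 28.2, 295.8]), np.float32(179.9))
yellow (27, 199, 131, 58) (array([ 288.5, -394.3]), array([ 52.6, 114.6]), np.float32(162.5))
yellow (206, 149, 59, 60) (array([ 420.6, -350.2]), array([49.4, 50.8]), np.float32(89.9))
yellow (419, 243, 36, 59) (array([ 610.1, -440.7]), array([31.6, 66.2]), np.float32(104.9))
green (325, 0, 59, 24) (array([ 531.1, -197.6]), array([20.8, 53.8]), np.float32(174.9))
green (251, 182, 15, 27) (array([ 440.8, -378.5]), array([15. , 28.4]), np.float32(90.3))
green (248, 135, 17, 34) (array([ 439. , -332.9]), array([15.8, 34.1]), np.float32(93.4))
red (343, 64, 52, 78) (array([ 562.2, -282.3]), array([56.1, 80.1]), np.float32(93.0))
red (256, 204, 14, 10) (array([ 447.2, -404.7]), array([ 8.8, 17.6]), np.float32(27.4))
blue (255, 122, 9, 11) (array([ 443.1, -309. ]), array([10.1, 12.4]), np.float32(90.2))
```

View pics/w2c.png

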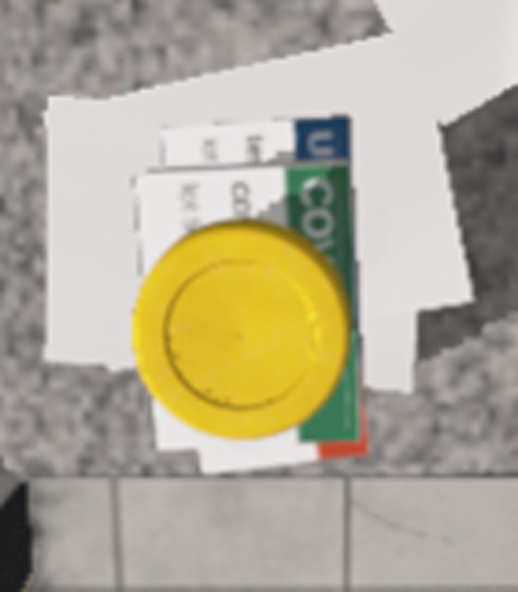

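Run:
```python
import pickle
from h import *
c=pickle.load(open("pics/w2.pkl","rb"))
f=lambda P,z:np.round(cast(c,np.array(P)/3.7+[170,90],z)[:,:2],4).tolist()
print("green",f([(135,172),(349,163),(357,440),(155,447)],.125))
print("red",f([(368,456),(200,473)],.095)); print("blue",f([(349,116),(160,128)],.05))
```

```text
green [[0.3887, -0.317], [0.4473, -0.3148], [0.45, -0.3937], [0.3913, -0.3957]]
red [[0.4549, -0.4081], [0.4009, -0.4137]]
blue [[0.4498, -0.302], [0.3856, -0.3057]]
```

Run:
```python
from cell import env
from h import *
c=env.calibration("scene"); t=env.calibration("top")
print("scene base",np.round(cast(c,[(168,150),(247,122),(205,137)],0),3).tolist())
for z in(.1,.15,.2): print(z,"top edge scene",np.round(cast(c,[(165,118),(246,92)],z),3).tolist(),"top",np.round(cast(t,[(145,230),(140,137)],z),3).tolist())
print("rack corner scene",np.round(cast(c,[(156,157)],.06),3), np.round(cast(t,[(157,230)],.06),3), "rack top right far scene/top")
print(env.observe()["joint_positions"])
```

```text
scene base [[0.486, 0.343, 0.0], [0.789, 0.38, 0.0], [0.622, 0.359, 0.0]]
0.1 top edge scene [[0.497, 0.375, 0.1], [0.8, 0.412, 0.1]] top [[0.471, 0.255, 0.1], [0.75, 0.276, 0.1]]
0.15 top edge scene [[0.476, 0.298, 0.15], [0.759, 0.333, 0.15]] top [[0.468, 0.24, 0.15], [0.736, 0.261, 0.15]]
0.2 top edge scene [[0.454, 0.221, 0.2], [0.719, 0.254, 0.2]] top [[0.466, 0.226, 0.2], [0.722, 0.245, 0.2]]
rack corner scene [[0.421 0.246 0.06 ]] [[0.472 0.23  0.06 ]] rack top right far scene/top
[ 0.21835684  0.40586839  0.53749244  1.93811655 -0.26832796  0.86948338
  0.89497566]
```

send_rows([
  {"tx":0.23,"ty":-0.2,"tz":0,"spin":0},
  {"tx":0.23,"ty":-0.2,"tz":0,"spin":0},
  {"tx":0,"ty":0,"tz":0.5,"spin":0},
  {"tx":0,"ty":0,"tz":0.5,"spin":0},
  {"tx":0,"ty":0,"tz":0.5,"spin":0},
  {"tx":0,"ty":0,"tz":0.5,"spin":0},
  {"tx":0,"ty":0,"tz":0.25,"spin":0},
  {"tx":0,"ty":0,"tz":0,"spin":0},
  {"tx":0,"ty":0,"tz":0,"spin":0},
])

```text
clock: 4.28
position: [0.4206, -0.349, 0.3549]
tool_rot: [[-0.001, 1.0, -0.001], [1.0, 0.001, 0.001], [0.001, -0.001, -1.0]]
ft_force: [1.2, -0.5, 0.7]
width: 0.0933
grasp_force: 0.0
```

send_rows([
  {"tx":0,"ty":0,"tz":0.3,"spin":0},
  {"tx":0,"ty":0,"tz":0,"spin":0},
])

```text
clock: 4.45
position: [0.4205, -0.3495, 0.3428]
tool_rot: [[-0.0, 1.0, 0.0], [1.0, 0.0, 0.0], [0.0, 0.0, -1.0]]
ft_force: [0.5, 0.9, 0.4]
width: 0.0931
grasp_force: 0.0
```

send_rows([
  {"tx":0,"ty":0,"tz":0,"spin":0},
  {"tx":0,"ty":0,"tz":0,"spin":0},
  {"tx":0,"ty":0,"tz":0,"spin":0},
  {"tx":0,"ty":0,"tz":0,"spin":0},
  {"tx":0,"ty":0,"tz":0,"spin":0},
  {"tx":0,"ty":0,"tz":0,"spin":0},
  {"tx":0,"ty":0,"tz":0,"spin":0},
  {"tx":0,"ty":0,"tz":0,"spin":0},
], jaw=1, newtons=10)

```text
clock: 5.12
position: [0.4202, -0.3501, 0.3428]
tool_rot: [[0.001, 1.0, 0.0], [1.0, -0.001, -0.0], [-0.0, 0.0, -1.0]]
ft_force: [-0.9, 0.6, 1.0]
width: 0.0509
grasp_force: 10.0
```

send_rows([
  {"tx":0,"ty":0,"tz":-0.2,"spin":0},
  {"tx":0,"ty":0,"tz":-0.4,"spin":0},
  {"tx":0,"ty":0,"tz":-0.6,"spin":0},
  {"tx":0,"ty":0,"tz":-0.6,"spin":0},
  {"tx":0,"ty":0,"tz":-0.4,"spin":0},
  {"tx":0,"ty":0,"tz":-0.2,"spin":0},
])

```text
clock: 5.62
position: [0.4201, -0.3504, 0.4413]
tool_rot: [[0.001, 1.0, 0.003], [1.0, -0.001, -0.002], [-0.002, 0.003, -1.0]]
ft_force: [-0.3, -0.0, -0.2]
width: 0.0507
grasp_force: 10.0
```

send_rows([
  {"tx":0.3,"ty":0.2,"tz":0,"spin":0},
  {"tx":0.6,"ty":0.4,"tz":0,"spin":0},
  {"tx":0.9,"ty":0.4,"tz":0,"spin":0},
  {"tx":0.9,"ty":0.4,"tz":0,"spin":0},
  {"tx":0.9,"ty":0.4,"tz":0,"spin":0},
  {"tx":0.9,"ty":0.4,"tz":0,"spin":0},
  {"tx":0.9,"ty":0.4,"tz":0,"spin":0},
  {"tx":0.9,"ty":0.4,"tz":0,"spin":0},
  {"tx":0.9,"ty":0.4,"tz":0,"spin":0},
  {"tx":0.9,"ty":0.4,"tz":0,"spin":0},
  {"tx":0.9,"ty":0.4,"tz":0,"spin":0},
  {"tx":0.9,"ty":0.3,"tz":0,"spin":0},
])

```text
clock: 6.62
position: [0.6011, 0.0481, 0.4385]
tool_rot: [[0.0, 1.0, -0.0], [1.0, -0.0, -0.0], [-0.0, -0.0, -1.0]]
ft_force: [0.7, -0.2, -0.7]
width: 0.0511
grasp_force: 10.0
```

send_rows([
  {"tx":0.9,"ty":0,"tz":0,"spin":0},
  {"tx":0.6,"ty":0,"tz":0,"spin":0},
  {"tx":0.2,"ty":0,"tz":0,"spin":0},
  {"tx":0,"ty":0,"tz":0,"spin":0},
])

```text
clock: 6.95
position: [0.6002, 0.1165, 0.4381]
tool_rot: [[-0.004, 1.0, -0.001], [1.0, 0.004, 0.0], [0.0, -0.001, -1.0]]
ft_force: [-1.0, 0.2, 0.2]
width: 0.0508
grasp_force: 10.0
```

Run:
```python
from cell import env
from h import *
import pickle
c=env.calibration("wrist"); s=env.observe(); im=env.camera("wrist"); cv2.imwrite("pics/w3.png",im[:,:,::-1])
pickle.dump(c,open("pics/w3.pkl","wb")); print(s["position"],s["width"],s["joint_positions"])
HSV['yellow']=(15,35)
for k in blobs(mask(im,'yellow',90),300)[:5]: print(cv2.boundingRect(k),rect(cast(c,k.reshape(-1,2),.003)))
```

```text
[0.60021625 0.11653518 0.43808794] 0.05082829276270625 [-0.62507568  0.46193047  0.49991013  1.85498635 -0.27780547  0.8949428
  0.01002323]
(125, 311, 379, 28) (array([ 711.7, -149.8]), array([ 48.3, 664.6]), np.float32(0.2))
(206, 199, 97, 60) (array([600.7,  23.7]), array([ 95.2, 149.4]), np.float32(0.2))
(229, 82, 53, 55) (array([601. , 199.2]), array([70.7, 71.5]), np.float32(88.7))
(139, 244, 23, 60) (array([434.1, -53.8]), array([ 33.8, 107.9]), np.float32(82.2))
(347, 244, 23, 60) (array([767.7, -52.7]), array([ 33.4, 107.8]), np.float32(98.1))
```

View pics/w3.png

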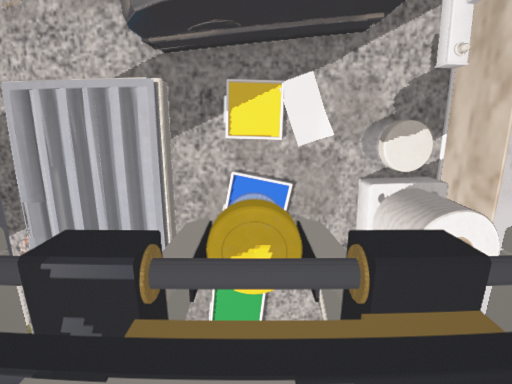

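Run:
```python
import pickle
from h import *
c=pickle.load(open("pics/w3.pkl","rb"))
for z in(0,.05,.1,.15,.2): print(z,np.round(cast(c,[(170,50),(260,40),(256,30),(260,22)],z)[:,:2],3).tolist())
```

```text
0 [[0.487, 0.277], [0.608, 0.289], [0.603, 0.302], [0.608, 0.311]]
0.05 [[0.501, 0.266], [0.607, 0.276], [0.602, 0.287], [0.607, 0.296]]
0.1 [[0.514, 0.254], [0.606, 0.263], [0.602, 0.273], [0.606, 0.28]]
0.15 [[0.528, 0.243], [0.605, 0.25], [0.602, 0.258], [0.605, 0.265]]
0.2 [[0.542, 0.231], [0.605, 0.238], [0.602, 0.244], [0.604, 0.249]]
```

send_rows([
  {"tx":0.5,"ty":0,"tz":0,"spin":0},
  {"tx":0.8,"ty":0,"tz":0.3,"spin":0},
  {"tx":0.6,"ty":0,"tz":0.6,"spin":0},
  {"tx":0,"ty":0,"tz":0.7,"spin":0},
  {"tx":0,"ty":0,"tz":0.7,"spin":0},
  {"tx":0,"ty":0,"tz":0.7,"spin":0},
  {"tx":0,"ty":0,"tz":0.6,"spin":0},
  {"tx":0,"ty":0,"tz":0.4,"spin":0},
  {"tx":0,"ty":0,"tz":0.3,"spin":0},
  {"tx":0,"ty":0,"tz":0,"spin":0},
])

```text
clock: 7.83
position: [0.6003, 0.1877, 0.2648]
tool_rot: [[0.003, 1.0, -0.003], [1.0, -0.003, -0.002], [-0.002, -0.003, -1.0]]
ft_force: [-0.7, 0.5, -0.4]
width: 0.0509
grasp_force: 10.0
```

Remaining: 43 mm down, 4 mm in +y.

send_rows([
  {"tx":0.1,"ty":0,"tz":0.3,"spin":0},
  {"tx":0,"ty":0,"tz":0.3,"spin":0},
  {"tx":0,"ty":0,"tz":0.2,"spin":0},
  {"tx":0,"ty":0,"tz":0.1,"spin":0},
  {"tx":0,"ty":0,"tz":0.1,"spin":0},
  {"tx":0,"ty":0,"tz":0,"spin":0},
  {"tx":0,"ty":0,"tz":0,"spin":0},
])

```text
clock: 8.42
position: [0.6006, 0.1938, 0.2268]
tool_rot: [[0.001, 1.0, 0.0], [1.0, -0.001, -0.0], [-0.0, 0.0, -1.0]]
ft_force: [-0.2, -0.3, 0.5]
width: 0.0509
grasp_force: 10.0
```

send_rows([
  {"tx":0,"ty":0,"tz":0.06,"spin":0},
  {"tx":0,"ty":0,"tz":0.05,"spin":0},
  {"tx":0,"ty":0,"tz":0.03,"spin":0},
  {"tx":0,"ty":0,"tz":0,"spin":0},
  {"tx":0,"ty":0,"tz":0,"spin":0},
])

```text
clock: 8.83
position: [0.6005, 0.1939, 0.2211]
tool_rot: [[0.001, 1.0, -0.0], [1.0, -0.001, -0.0], [-0.0, -0.0, -1.0]]
ft_force: [-0.7, 0.2, -0.2]
width: 0.0512
grasp_force: 10.0
```

send_rows([
  {"tx":0,"ty":0,"tz":0.02,"spin":0},
  {"tx":0,"ty":0,"tz":0,"spin":0},
  {"tx":0,"ty":0,"tz":0,"spin":0},
  {"tx":0,"ty":0,"tz":0,"spin":0},
  {"tx":0,"ty":0,"tz":0,"spin":0},
  {"tx":0,"ty":0,"tz":0,"spin":0},
], jaw=0)

```text
clock: 9.33
position: [0.6006, 0.1939, 0.2204]
tool_rot: [[0.001, 1.0, 0.0], [1.0, -0.001, 0.0], [0.0, 0.0, -1.0]]
ft_force: [0.7, -0.1, 0.2]
width: 0.0864
grasp_force: 0.0
```

send_rows([
  {"tx":0,"ty":0,"tz":-0.3,"spin":0},
  {"tx":0,"ty":0,"tz":-0.7,"spin":0},
  {"tx":0,"ty":0,"tz":-1,"spin":0},
  {"tx":0,"ty":0,"tz":-1,"spin":0},
  {"tx":-0.3,"ty":0,"tz":-0.8,"spin":0},
  {"tx":-0.5,"ty":0,"tz":-0.7,"spin":0},
  {"tx":-1,"ty":-0.3,"tz":-0.3,"spin":0},
  {"tx":-1,"ty":-0.3,"tz":0,"spin":0},
  {"tx":-1,"ty":-0.3,"tz":0,"spin":0},
  {"tx":-1,"ty":-0.3,"tz":0,"spin":0},
  {"tx":-1,"ty":-0.3,"tz":0,"spin":0},
  {"tx":-1,"ty":-0.3,"tz":0,"spin":0},
])

```text
clock: 10.33
position: [0.5278, -0.0778, 0.4129]
tool_rot: [[0.001, 1.0, 0.001], [1.0, -0.001, 0.0], [0.0, 0.001, -1.0]]
ft_force: [0.3, -0.3, 0.0]
width: 0.0928
grasp_force: 0.0
```

send_rows([
  {"tx":-1,"ty":-0.3,"tz":0,"spin":0},
  {"tx":-1,"ty":-0.3,"tz":0,"spin":0},
  {"tx":-1,"ty":-0.3,"tz":0,"spin":0},
  {"tx":-1,"ty":-0.3,"tz":0,"spin":0},
  {"tx":-1,"ty":-0.5,"tz":0,"spin":0},
  {"tx":-1,"ty":-0.5,"tz":0,"spin":0},
  {"tx":-0.5,"ty":-0.5,"tz":0,"spin":0},
  {"tx":-0.2,"ty":0,"tz":0,"spin":0},
  {"tx":0,"ty":0,"tz":0,"spin":0},
])

```text
clock: 11.08
position: [0.4221, -0.3403, 0.4129]
tool_rot: [[0.005, 1.0, 0.001], [1.0, -0.005, -0.001], [-0.001, 0.001, -1.0]]
ft_force: [1.1, -0.3, -0.2]
width: 0.0934
grasp_force: 0.0
```

Run:
```python
from cell import env
from h import *
c=env.calibration("top"); im=env.camera("top"); print(env.observe()["position"])
HSV['yellow']=(15,35)
for k in blobs(mask(im,'yellow',90),100):
    b=cv2.boundingRect(k)
    if 150<b[0]<220: print(b)
cv2.imwrite("pics/t2.png",cv2.resize(im[100:280,120:400,::-1],None,fx=2.8,fy=2.8,interpolation=2))
```

```text
[ 0.42335351 -0.3386282   0.41251825]
(161, 180, 23, 22)
```

View pics/t2.png

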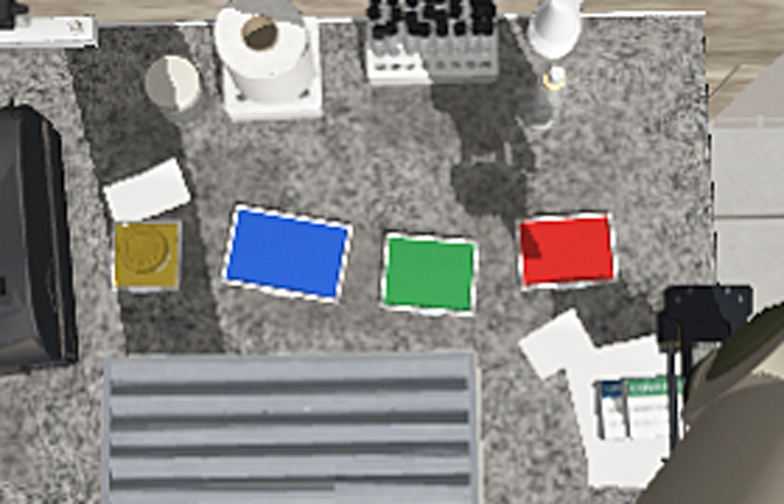

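send_rows([
  {"tx":-0.42,"ty":-0.1,"tz":0,"spin":-0.3},
  {"tx":0,"ty":0,"tz":0.4,"spin":0},
  {"tx":0,"ty":0,"tz":0.7,"spin":0},
  {"tx":0,"ty":0,"tz":0.7,"spin":0},
  {"tx":0,"ty":0,"tz":0.5,"spin":0},
  {"tx":0,"ty":0,"tz":0.3,"spin":0},
  {"tx":0,"ty":0,"tz":0,"spin":0},
  {"tx":0,"ty":0,"tz":0,"spin":0},
])

```text
clock: 11.8
position: [0.4207, -0.3536, 0.3077]
tool_rot: [[-0.038, 0.999, -0.001], [0.999, 0.038, 0.001], [0.001, -0.001, -1.0]]
ft_force: [-0.5, -0.2, -0.3]
width: 0.0929
grasp_force: 0.0
```

send_rows([
  {"tx":-0.04,"ty":-0.03,"tz":0.24,"spin":0},
  {"tx":0,"ty":0,"tz":0.2,"spin":0},
  {"tx":0,"ty":0,"tz":0,"spin":0},
])

```text
clock: 12.05
position: [0.4186, -0.3561, 0.2895]
tool_rot: [[-0.036, 0.999, -0.0], [0.999, 0.036, 0.0], [0.0, -0.0, -1.0]]
ft_force: [-1.1, -0.7, 0.3]
width: 0.0931
grasp_force: 0.0
```

send_rows([
  {"tx":0,"ty":0,"tz":0,"spin":0},
  {"tx":0,"ty":0,"tz":0,"spin":0},
  {"tx":0,"ty":0,"tz":0,"spin":0},
  {"tx":0,"ty":0,"tz":0,"spin":0},
  {"tx":0,"ty":0,"tz":0,"spin":0},
  {"tx":0,"ty":0,"tz":0,"spin":0},
  {"tx":0,"ty":0,"tz":0,"spin":0},
], jaw=1, newtons=20)

```text
clock: 12.63
position: [0.4186, -0.3566, 0.2904]
tool_rot: [[-0.035, 0.999, 0.0], [0.999, 0.035, -0.0], [-0.0, 0.0, -1.0]]
ft_force: [-0.7, 0.1, 1.9]
width: 0.0598
grasp_force: 20.0
```

send_rows([
  {"tx":0,"ty":0,"tz":-0.1,"spin":0},
  {"tx":0,"ty":0,"tz":-0.25,"spin":0},
  {"tx":0,"ty":0,"tz":-0.5,"spin":0},
  {"tx":0,"ty":0,"tz":-0.6,"spin":0},
  {"tx":0,"ty":0,"tz":-0.6,"spin":0},
  {"tx":0,"ty":0,"tz":-0.5,"spin":0},
  {"tx":0,"ty":0,"tz":-0.2,"spin":0},
  {"tx":0,"ty":0,"tz":0,"spin":0},
])

```text
clock: 13.3
position: [0.4186, -0.3567, 0.4024]
tool_rot: [[-0.036, 0.999, 0.003], [0.999, 0.036, -0.002], [-0.002, 0.003, -1.0]]
ft_force: [0.5, 0.3, -1.3]
width: 0.0596
grasp_force: 20.0
```

send_rows([
  {"tx":0.3,"ty":0.2,"tz":0,"spin":0},
  {"tx":0.6,"ty":0.43,"tz":0,"spin":0},
  {"tx":0.8,"ty":0.6,"tz":0,"spin":0},
  {"tx":0.8,"ty":0.6,"tz":0,"spin":0},
  {"tx":0.8,"ty":0.6,"tz":0,"spin":0},
  {"tx":0.8,"ty":0.6,"tz":0,"spin":0},
  {"tx":0.8,"ty":0.5,"tz":0,"spin":0},
  {"tx":0.5,"ty":0.3,"tz":0,"spin":0},
  {"tx":0.3,"ty":0.2,"tz":0,"spin":0},
  {"tx":0,"ty":0,"tz":0,"spin":0.6},
  {"tx":0,"ty":0,"tz":0,"spin":0.56},
  {"tx":0,"ty":0,"tz":0,"spin":0},
])

```text
clock: 14.3
position: [0.5712, -0.1233, 0.3993]
tool_rot: [[0.107, 0.994, -0.002], [0.994, -0.107, -0.001], [-0.001, -0.002, -1.0]]
ft_force: [-0.6, -0.8, -1.3]
width: 0.0596
grasp_force: 20.0
```

Run:
```python
from cell import env
from h import *
print(env.observe()["position"],env.observe()["ft_force"])
c=env.calibration("wrist"); im=env.camera("wrist"); cv2.imwrite("pics/w4.png",im[:,:,::-1])
for k in blobs(mask(im,'green',90),30)[:4]: print(cv2.boundingRect(k),rect(cast(c,k.reshape(-1,2),.003)))
```

```text
[ 0.57116469 -0.12329061  0.39933164] [-0.64645469 -0.78901792 -1.26105542]
(276, 173, 35, 85) (array([ 617.2, -188.5]), array([ 44.2, 120.2]), np.float32(84.1))
(225, 135, 60, 29) (array([575.6, -92.3]), array([35.9, 76.3]), np.float32(173.8))
(276, 289, 30, 19) (array([ 604.9, -314.8]), array([30.4, 43.1]), np.float32(175.0))
```

View pics/w4.png

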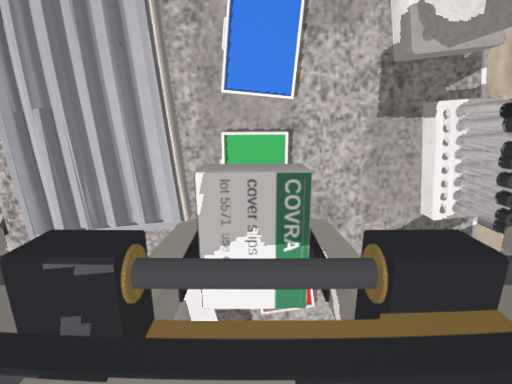

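Run:
```python
from cell import env
from h import *
c=env.calibration("scene"); t=env.calibration("top")
for z in(0,.03,.06,.09,.12): print(z,np.round(cast(c,[(232,240),(179,156)],z)[:,:2],3).tolist(),np.round(cast(t,[(290,226),(158,228)],z)[:,:2],3).tolist())
```

```text
0 [[0.504, -0.099], [0.507, 0.298]] [[0.481, -0.174], [0.481, 0.242]]
0.03 [[0.493, -0.124], [0.495, 0.259]] [[0.479, -0.172], [0.48, 0.235]]
0.06 [[0.481, -0.149], [0.484, 0.221]] [[0.477, -0.17], [0.478, 0.227]]
0.09 [[0.469, -0.174], [0.472, 0.183]] [[0.476, -0.168], [0.476, 0.219]]
0.12 [[0.458, -0.199], [0.46, 0.144]] [[0.474, -0.166], [0.475, 0.212]]
```

send_rows([
  {"tx":0,"ty":0,"tz":0.3,"spin":0},
  {"tx":0,"ty":0,"tz":0.6,"spin":0},
  {"tx":0,"ty":0,"tz":0.6,"spin":0},
  {"tx":0,"ty":0,"tz":0.6,"spin":0},
  {"tx":0,"ty":0,"tz":0.6,"spin":0},
  {"tx":0,"ty":0,"tz":0.3,"spin":0},
  {"tx":0,"ty":0,"tz":0,"spin":0},
])

```text
clock: 14.93
position: [0.5705, -0.1233, 0.2773]
tool_rot: [[0.103, 0.995, -0.005], [0.995, -0.103, 0.001], [0.0, -0.005, -1.0]]
ft_force: [-0.4, -0.0, -0.3]
width: 0.0595
grasp_force: 20.0
```

send_rows([
  {"tx":0,"ty":0.07,"tz":0.4,"spin":0},
  {"tx":0,"ty":0,"tz":0.4,"spin":0},
  {"tx":0,"ty":0,"tz":0.4,"spin":0},
  {"tx":0,"ty":0,"tz":0.3,"spin":0},
  {"tx":0,"ty":0,"tz":0.2,"spin":0},
  {"tx":0,"ty":0,"tz":0,"spin":0},
  {"tx":0,"ty":0,"tz":0,"spin":0},
])

```text
clock: 15.52
position: [0.5744, -0.1235, 0.2125]
tool_rot: [[0.104, 0.995, 0.0], [0.995, -0.104, 0.0], [0.0, 0.0, -1.0]]
ft_force: [-1.0, 0.2, -1.0]
width: 0.06
grasp_force: 20.0
```

send_rows([
  {"tx":0,"ty":0,"tz":0.15,"spin":0},
  {"tx":0,"ty":0,"tz":0.1,"spin":0},
  {"tx":0,"ty":0,"tz":0.06,"spin":0},
  {"tx":0,"ty":0,"tz":0.03,"spin":0},
  {"tx":0,"ty":0,"tz":0,"spin":0},
  {"tx":0,"ty":0,"tz":0,"spin":0},
])

```text
clock: 16.02
position: [0.5744, -0.1233, 0.1987]
tool_rot: [[0.104, 0.995, 0.0], [0.995, -0.104, -0.0], [-0.0, 0.0, -1.0]]
ft_force: [0.1, -0.3, -1.8]
width: 0.0597
grasp_force: 20.0
```

send_rows([
  {"tx":0,"ty":0,"tz":0.02,"spin":0},
  {"tx":0,"ty":0,"tz":0,"spin":0},
  {"tx":0,"ty":0,"tz":0,"spin":0},
  {"tx":0,"ty":0,"tz":0,"spin":0},
  {"tx":0,"ty":0,"tz":0,"spin":0},
], jaw=0)

```text
clock: 16.43
position: [0.5744, -0.1233, 0.1979]
tool_rot: [[0.104, 0.995, 0.0], [0.995, -0.104, -0.0], [-0.0, 0.0, -1.0]]
ft_force: [0.3, -0.4, -0.4]
width: 0.0882
grasp_force: 0.0
```

send_rows([
  {"tx":0,"ty":0,"tz":-0.2,"spin":0},
  {"tx":0,"ty":0,"tz":-0.5,"spin":0},
  {"tx":0,"ty":0,"tz":-0.9,"spin":0},
  {"tx":0,"ty":0,"tz":-1,"spin":0},
  {"tx":0,"ty":0,"tz":-1,"spin":0},
  {"tx":0,"ty":0,"tz":-1,"spin":-0.87},
  {"tx":0,"ty":0,"tz":-0.6,"spin":-0.87},
  {"tx":0,"ty":0,"tz":0,"spin":0},
  {"tx":-0.6,"ty":-0.4,"tz":0,"spin":0},
  {"tx":-0.8,"ty":-0.6,"tz":0,"spin":0},
  {"tx":-0.8,"ty":-0.7,"tz":0,"spin":0},
  {"tx":-0.8,"ty":-0.7,"tz":0,"spin":0},
])

```text
clock: 17.43
position: [0.4912, -0.252, 0.4058]
tool_rot: [[-0.105, 0.994, -0.0], [0.994, 0.105, 0.0], [0.0, -0.0, -1.0]]
ft_force: [0.1, -0.7, -0.8]
width: 0.093
grasp_force: 0.0
```

send_rows([
  {"tx":-0.8,"ty":-0.6,"tz":0,"spin":0},
  {"tx":-0.8,"ty":-0.7,"tz":0,"spin":0},
  {"tx":-0.7,"ty":-0.5,"tz":0,"spin":0},
  {"tx":-0.4,"ty":-0.2,"tz":0,"spin":0},
  {"tx":0,"ty":0,"tz":0,"spin":0},
  {"tx":0,"ty":0,"tz":0,"spin":0},
])

```text
clock: 17.93
position: [0.4239, -0.367, 0.4057]
tool_rot: [[-0.101, 0.995, -0.0], [0.995, 0.101, 0.0], [0.0, -0.0, -1.0]]
ft_force: [1.2, 0.7, 0.6]
width: 0.0925
grasp_force: 0.0
```

Run:
```python
from cell import env
from h import *
import pickle
print(env.observe()["position"],env.observe()["tool_rot"][0])
c=env.calibration("wrist"); im=env.camera("wrist"); t=env.camera("top"); pickle.dump(c,open("pics/w5.pkl","wb"))
print("depth chk",np.round(proj(c,[.42,-.36,.095]),0))
a=cv2.resize(im[90:250,170:310,::-1],(490,560),interpolation=2); b=cv2.resize(t[165:225,245:300,::-1],(290,316),interpolation=2)
o=np.zeros((560,780,3),np.uint8); o[:,:490]=a; o[:316,490:]=b; cv2.imwrite("pics/w5.png",o)
```

```text
[ 0.42387723 -0.36696967  0.40570775] [-1.01489745e-01  9.94836545e-01 -2.84851463e-04]
depth chk [[250. 181.]]
```

View pics/w5.png

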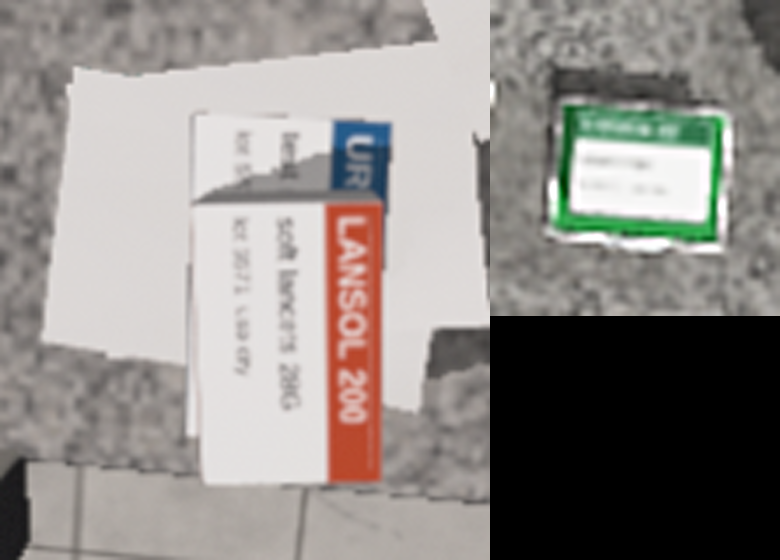

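Run:
```python
import pickle
from h import *
c=pickle.load(open("pics/w5.pkl","rb"))
f=lambda P,z:cast(c,np.array(P)/3.5+[170,90],z)[:,:2]
r=f([(192,203),(385,202),(381,482),(205,485)],.095); print(np.round(r,4).tolist(),r.mean(0)); print("blue",np.round(f([(194,115),(391,123),(385,268),(188,435)],.05),4).tolist())
```

```text
[[0.3918, -0.3298], [0.4462, -0.324], [0.4552, -0.4076], [0.4022, -0.4139]] [ 0.42384062 -0.3688222 ]
blue [[0.3861, -0.3059], [0.4494, -0.302], [0.4532, -0.349], [0.3925, -0.4135]]
```

send_rows([
  {"tx":-0.05,"ty":0,"tz":0.4,"spin":-0.07},
  {"tx":0,"ty":0,"tz":0.7,"spin":0},
  {"tx":0,"ty":0,"tz":0.8,"spin":0},
  {"tx":0,"ty":0,"tz":0.8,"spin":0},
  {"tx":0,"ty":0,"tz":0.5,"spin":0},
  {"tx":0,"ty":0,"tz":0.3,"spin":0},
  {"tx":0,"ty":0,"tz":0,"spin":0},
  {"tx":0,"ty":0,"tz":0,"spin":0},
])

```text
clock: 18.7
position: [0.4256, -0.3672, 0.2654]
tool_rot: [[-0.115, 0.993, -0.001], [0.993, 0.115, 0.001], [0.001, -0.001, -1.0]]
ft_force: [0.3, -1.1, 0.1]
width: 0.0926
grasp_force: 0.0
```

send_rows([
  {"tx":-0.04,"ty":-0.04,"tz":0.24,"spin":0},
  {"tx":0,"ty":0,"tz":0.2,"spin":0},
  {"tx":0,"ty":0,"tz":0,"spin":0},
])

```text
clock: 18.95
position: [0.4235, -0.3698, 0.2475]
tool_rot: [[-0.113, 0.994, -0.0], [0.994, 0.113, 0.0], [0.0, -0.0, -1.0]]
ft_force: [-0.6, -0.2, 0.6]
width: 0.093
grasp_force: 0.0
```

send_rows([
  {"tx":0,"ty":0,"tz":0,"spin":0},
  {"tx":0,"ty":0,"tz":0,"spin":0},
  {"tx":0,"ty":0,"tz":0,"spin":0},
  {"tx":0,"ty":0,"tz":0,"spin":0},
  {"tx":0,"ty":0,"tz":0,"spin":0},
  {"tx":0,"ty":0,"tz":0,"spin":0},
  {"tx":0,"ty":0,"tz":0,"spin":0},
], jaw=1, newtons=20)

```text
clock: 19.53
position: [0.4234, -0.3701, 0.2484]
tool_rot: [[-0.113, 0.994, 0.0], [0.994, 0.113, -0.0], [-0.0, 0.0, -1.0]]
ft_force: [-0.8, 0.1, 1.9]
width: 0.0549
grasp_force: 20.0
```

send_rows([
  {"tx":0,"ty":0,"tz":-0.1,"spin":0},
  {"tx":0,"ty":0,"tz":-0.25,"spin":0},
  {"tx":0,"ty":0,"tz":-0.5,"spin":0},
  {"tx":0,"ty":0,"tz":-0.6,"spin":0},
  {"tx":0,"ty":0,"tz":-0.6,"spin":0},
  {"tx":0,"ty":0,"tz":-0.5,"spin":0},
  {"tx":0,"ty":0,"tz":-0.2,"spin":0},
  {"tx":0,"ty":0,"tz":0,"spin":0},
])

```text
clock: 20.2
position: [0.4237, -0.3703, 0.3604]
tool_rot: [[-0.113, 0.994, 0.003], [0.994, 0.113, -0.002], [-0.002, 0.003, -1.0]]
ft_force: [-0.6, 1.0, -2.1]
width: 0.055
grasp_force: 20.0
```

send_rows([
  {"tx":0.1,"ty":0.3,"tz":0,"spin":0},
  {"tx":0.2,"ty":0.6,"tz":0,"spin":0},
  {"tx":0.3,"ty":0.8,"tz":0,"spin":0},
  {"tx":0.3,"ty":0.8,"tz":0,"spin":0},
  {"tx":0.3,"ty":0.8,"tz":0,"spin":0},
  {"tx":0.3,"ty":0.6,"tz":0,"spin":0},
  {"tx":0.18,"ty":0.4,"tz":0,"spin":0},
  {"tx":0.1,"ty":0.23,"tz":0,"spin":0},
  {"tx":0,"ty":0,"tz":0,"spin":0.5},
  {"tx":0,"ty":0,"tz":0.3,"spin":0},
  {"tx":0,"ty":0,"tz":0,"spin":0},
  {"tx":0,"ty":0,"tz":0,"spin":0},
])

```text
clock: 21.2
position: [0.5943, -0.2795, 0.345]
tool_rot: [[-0.053, 0.999, -0.003], [0.999, 0.053, 0.0], [0.001, -0.003, -1.0]]
ft_force: [0.4, -0.4, -1.1]
width: 0.0547
grasp_force: 20.0
```

Run:
```python
from cell import env
from h import *
s=env.observe(); print(s["position"],s["tool_rot"][0],s["width"])
c=env.calibration("wrist"); im=env.camera("wrist"); cv2.imwrite("pics/w6.png",im[:,:,::-1])
for k in blobs(mask(im,'red',90),30)[:4]: print(cv2.boundingRect(k),rect(cast(c,k.reshape(-1,2),.003)))
```

```text
[ 0.59428866 -0.27945927  0.34496386] [-0.05331696  0.99857425 -0.00260242] 0.0547409774901987
(276, 171, 36, 87) (array([ 641.6, -317.3]), array([ 39.4, 105.5]), np.float32(93.9))
(223, 134, 67, 25) (array([ 594.3, -239.6]), array([26.2, 72.4]), np.float32(3.0))
(275, 289, 32, 31) (array([ 648.2, -435.2]), array([39., 44.]), np.float32(92.9))
```

View pics/w6.png

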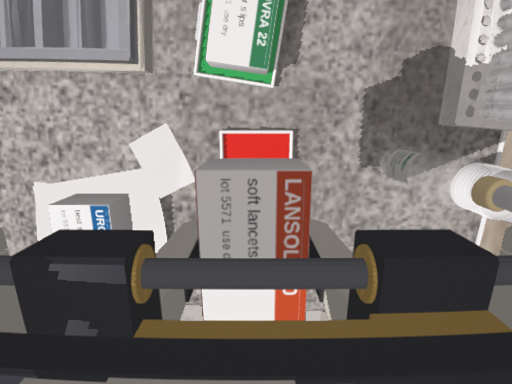

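send_rows([
  {"tx":0,"ty":0,"tz":0.3,"spin":0},
  {"tx":0,"ty":0,"tz":0.6,"spin":0},
  {"tx":0,"ty":0,"tz":0.6,"spin":0},
  {"tx":0,"ty":0,"tz":0.6,"spin":0},
  {"tx":0,"ty":0,"tz":0.6,"spin":0},
  {"tx":0,"ty":0,"tz":0.3,"spin":0},
  {"tx":0,"ty":0,"tz":0.1,"spin":0},
  {"tx":0,"ty":0,"tz":0,"spin":0},
  {"tx":0,"ty":0,"tz":0,"spin":0},
])

```text
clock: 22.0
position: [0.5956, -0.2793, 0.223]
tool_rot: [[-0.053, 0.999, 0.001], [0.999, 0.053, -0.001], [-0.001, 0.001, -1.0]]
ft_force: [0.5, -0.2, -0.5]
width: 0.0549
grasp_force: 20.0
```

send_rows([
  {"tx":0,"ty":0,"tz":0.25,"spin":0},
  {"tx":0,"ty":0,"tz":0.15,"spin":0},
  {"tx":0,"ty":0,"tz":0.08,"spin":0},
  {"tx":0,"ty":0,"tz":0.04,"spin":0},
  {"tx":0,"ty":0,"tz":0,"spin":0},
  {"tx":0,"ty":0,"tz":0,"spin":0},
  {"tx":0,"ty":0,"tz":0,"spin":0},
])

```text
clock: 22.58
position: [0.5955, -0.2789, 0.2015]
tool_rot: [[-0.053, 0.999, 0.0], [0.999, 0.053, -0.0], [-0.0, 0.0, -1.0]]
ft_force: [-1.0, 0.2, -1.0]
width: 0.0552
grasp_force: 20.0
```

send_rows([
  {"tx":0,"ty":0,"tz":0.02,"spin":0},
  {"tx":0,"ty":0,"tz":0,"spin":0},
  {"tx":0,"ty":0,"tz":0,"spin":0},
  {"tx":0,"ty":0,"tz":0,"spin":0},
  {"tx":0,"ty":0,"tz":0,"spin":0},
], jaw=0)

```text
clock: 23.0
position: [0.5955, -0.2789, 0.2007]
tool_rot: [[-0.053, 0.999, 0.0], [0.999, 0.053, -0.0], [-0.0, 0.0, -1.0]]
ft_force: [0.3, 0.2, -0.1]
width: 0.0837
grasp_force: 0.0
```

send_rows([
  {"tx":0,"ty":0,"tz":-0.2,"spin":0},
  {"tx":0,"ty":0,"tz":-0.5,"spin":0},
  {"tx":0,"ty":0,"tz":-0.9,"spin":0},
  {"tx":0,"ty":0,"tz":-1,"spin":0},
  {"tx":0,"ty":0,"tz":-1,"spin":0},
  {"tx":0,"ty":0,"tz":-1,"spin":0},
  {"tx":0,"ty":-0.4,"tz":-0.4,"spin":0},
  {"tx":-0.36,"ty":-0.8,"tz":0,"spin":0},
  {"tx":-0.4,"ty":-0.9,"tz":0,"spin":0},
  {"tx":-0.4,"ty":-0.9,"tz":0,"spin":0},
  {"tx":-0.4,"ty":-0.9,"tz":0,"spin":0},
  {"tx":-0.2,"ty":-0.56,"tz":0,"spin":0},
])

```text
clock: 24.0
position: [0.417, -0.3604, 0.4017]
tool_rot: [[-0.05, 0.999, -0.0], [0.999, 0.05, -0.001], [-0.001, -0.0, -1.0]]
ft_force: [-0.3, -0.1, 0.1]
width: 0.0929
grasp_force: 0.0
```

send_rows([
  {"tx":0,"ty":0,"tz":0,"spin":0},
  {"tx":0,"ty":0,"tz":0,"spin":0},
])

```text
clock: 24.17
position: [0.4198, -0.3594, 0.4016]
tool_rot: [[-0.05, 0.999, 0.001], [0.999, 0.05, -0.0], [-0.0, 0.001, -1.0]]
ft_force: [1.3, 1.0, -0.4]
width: 0.0931
grasp_force: 0.0
```

Run:
```python
from cell import env
from h import *
import pickle
print(env.observe()["position"],env.observe()["tool_rot"][0])
c=env.calibration("wrist"); im=env.camera("wrist"); t=env.camera("top"); pickle.dump(c,open("pics/w7.pkl","wb"))
a=cv2.resize(im[90:250,170:310,::-1],(490,560),interpolation=2); b=cv2.resize(t[165:225,295:350,::-1],(290,316),interpolation=2)
o=np.zeros((560,780,3),np.uint8); o[:,:490]=a; o[:316,490:]=b; cv2.imwrite("pics/w7.png",o)
```

```text
[ 0.41975296 -0.35941048  0.40161085] [-0.0503754   0.99872965  0.00118943]
```

View pics/w7.png

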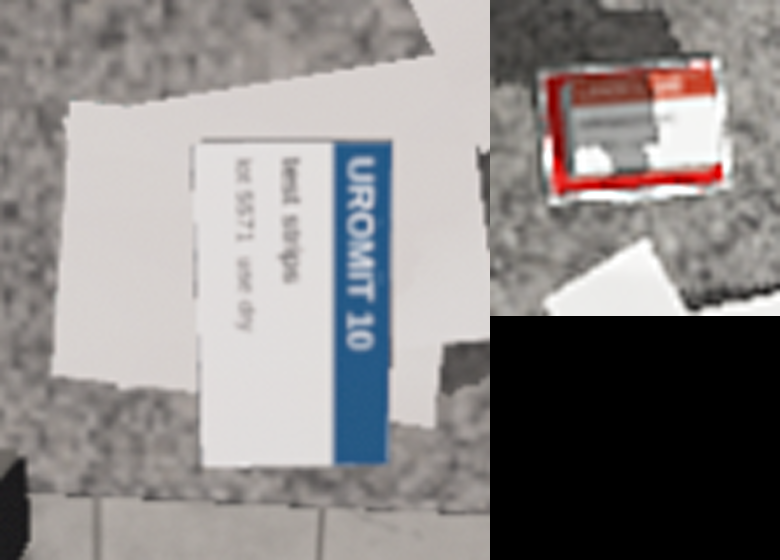

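Run:
```python
import pickle
from h import *
c=pickle.load(open("pics/w7.pkl","rb"))
r=cast(c,np.array([(196,142),(391,141),(388,466),(201,466)])/3.5+[170,90],.05)[:,:2]; print(np.round(r,4).tolist(),r.mean(0),rect(r))
```

```text
[[0.3869, -0.305], [0.4491, -0.3016], [0.4559, -0.4109], [0.3916, -0.414]] [ 0.42090922 -0.35787058] (array([ 421.1, -357.8]), array([ 64.4, 109.5]), np.float32(92.8))
```

send_rows([
  {"tx":0,"ty":0,"tz":0.4,"spin":-0.05},
  {"tx":0,"ty":0,"tz":0.7,"spin":0},
  {"tx":0,"ty":0,"tz":0.9,"spin":0},
  {"tx":0,"ty":0,"tz":0.9,"spin":0},
  {"tx":0,"ty":0,"tz":0.7,"spin":0},
  {"tx":0,"ty":0,"tz":0.5,"spin":0},
  {"tx":0,"ty":0,"tz":0.2,"spin":0},
  {"tx":0,"ty":0,"tz":0,"spin":0},
  {"tx":0,"ty":0,"tz":0,"spin":0},
])

```text
clock: 25.02
position: [0.4219, -0.3585, 0.2288]
tool_rot: [[-0.06, 0.998, 0.0], [0.998, 0.06, 0.0], [0.0, 0.0, -1.0]]
ft_force: [0.3, -0.6, 0.2]
width: 0.0932
grasp_force: 0.0
```

send_rows([
  {"tx":0.02,"ty":-0.02,"tz":0.35,"spin":0},
  {"tx":0,"ty":0,"tz":0.25,"spin":0},
  {"tx":0,"ty":0,"tz":0.12,"spin":0},
  {"tx":0,"ty":0,"tz":0,"spin":0},
  {"tx":0,"ty":0,"tz":0,"spin":0},
])

```text
clock: 25.43
position: [0.4204, -0.358, 0.2003]
tool_rot: [[-0.059, 0.998, 0.0], [0.998, 0.059, -0.0], [-0.0, 0.0, -1.0]]
ft_force: [-0.0, 0.3, 0.1]
width: 0.0931
grasp_force: 0.0
```

send_rows([
  {"tx":0,"ty":0,"tz":0,"spin":0},
  {"tx":0,"ty":0,"tz":0,"spin":0},
  {"tx":0,"ty":0,"tz":0,"spin":0},
  {"tx":0,"ty":0,"tz":0,"spin":0},
  {"tx":0,"ty":0,"tz":0,"spin":0},
  {"tx":0,"ty":0,"tz":0,"spin":0},
  {"tx":0,"ty":0,"tz":0,"spin":0},
], jaw=1, newtons=20)

```text
clock: 26.02
position: [0.4202, -0.358, 0.2]
tool_rot: [[-0.059, 0.998, 0.0], [0.998, 0.059, -0.0], [-0.0, 0.0, -1.0]]
ft_force: [-0.4, 0.9, 3.7]
width: 0.0648
grasp_force: 20.0
```

send_rows([
  {"tx":0,"ty":0,"tz":-0.1,"spin":0},
  {"tx":0,"ty":0,"tz":-0.25,"spin":0},
  {"tx":0,"ty":0,"tz":-0.5,"spin":0},
  {"tx":0,"ty":0,"tz":-0.8,"spin":0},
  {"tx":0,"ty":0,"tz":-0.9,"spin":0},
  {"tx":0,"ty":0,"tz":-0.9,"spin":0},
  {"tx":0,"ty":0,"tz":-0.6,"spin":0},
  {"tx":0,"ty":0,"tz":-0.3,"spin":0},
  {"tx":0,"ty":0,"tz":0,"spin":0},
])

```text
clock: 26.77
position: [0.4203, -0.3582, 0.3772]
tool_rot: [[-0.059, 0.998, 0.004], [0.998, 0.059, -0.002], [-0.003, 0.004, -1.0]]
ft_force: [0.7, 0.5, -2.5]
width: 0.065
grasp_force: 20.0
```

send_rows([
  {"tx":0.3,"ty":0.2,"tz":0,"spin":0},
  {"tx":0.6,"ty":0.4,"tz":0,"spin":0},
  {"tx":0.8,"ty":0.5,"tz":0,"spin":0},
  {"tx":0.8,"ty":0.5,"tz":0,"spin":0},
  {"tx":0.8,"ty":0.5,"tz":0,"spin":0},
  {"tx":0.9,"ty":0.5,"tz":0,"spin":0},
  {"tx":0.9,"ty":0.5,"tz":0,"spin":0},
  {"tx":0.9,"ty":0.5,"tz":0,"spin":0},
  {"tx":0.9,"ty":0.5,"tz":0,"spin":0},
  {"tx":0.9,"ty":0.5,"tz":0,"spin":0},
  {"tx":0.9,"ty":0.3,"tz":0,"spin":0},
  {"tx":0.6,"ty":0.13,"tz":0,"spin":0},
])

```text
clock: 27.77
position: [0.5999, 0.0299, 0.3725]
tool_rot: [[-0.063, 0.998, -0.001], [0.998, 0.063, 0.001], [0.001, -0.001, -1.0]]
ft_force: [-0.0, -0.5, -1.9]
width: 0.0649
grasp_force: 20.0
```

send_rows([
  {"tx":0.37,"ty":0,"tz":0,"spin":0},
  {"tx":0,"ty":0,"tz":0,"spin":0.5},
  {"tx":0,"ty":0,"tz":0,"spin":0.7},
  {"tx":0,"ty":0,"tz":0,"spin":0.6},
  {"tx":0,"ty":0,"tz":0,"spin":0.35},
  {"tx":0,"ty":0,"tz":0,"spin":0},
  {"tx":0,"ty":0,"tz":0,"spin":0},
])

```text
clock: 28.35
position: [0.5978, 0.0403, 0.373]
tool_rot: [[0.196, 0.981, -0.001], [0.981, -0.196, -0.0], [-0.001, -0.001, -1.0]]
ft_force: [-0.7, 0.1, -1.4]
width: 0.0649
grasp_force: 20.0
```

Run:
```python
from cell import env
from h import *
s=env.observe(); print(s["position"],s["tool_rot"][0],s["width"])
c=env.calibration("wrist"); im=env.camera("wrist"); cv2.imwrite("pics/w8.png",im[:,:,::-1])
for k in blobs(mask(im,'blue',90),30)[:4]: print(cv2.boundingRect(k),rect(cast(c,k.reshape(-1,2),.003)))
```

```text
[0.59775475 0.04029447 0.37304186] [ 0.19569888  0.98066292 -0.00147959] 0.06494633881012184
(221, 125, 70, 14) (array([610.4,  93.2]), array([15.1, 81.5]), np.float32(168.7))
```

View pics/w8.png

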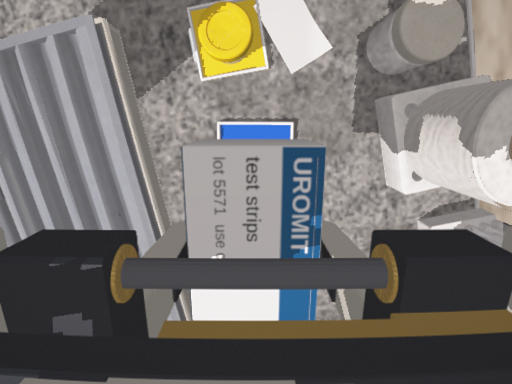

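send_rows([
  {"tx":-0.04,"ty":0.03,"tz":0.3,"spin":0},
  {"tx":0,"ty":0,"tz":0.6,"spin":0},
  {"tx":0,"ty":0,"tz":0.7,"spin":0},
  {"tx":0,"ty":0,"tz":0.7,"spin":0},
  {"tx":0,"ty":0,"tz":0.6,"spin":0},
  {"tx":0,"ty":0,"tz":0.5,"spin":0},
  {"tx":0,"ty":0,"tz":0.25,"spin":0},
  {"tx":0,"ty":0,"tz":0,"spin":0},
  {"tx":0,"ty":0,"tz":0,"spin":0},
  {"tx":0,"ty":0,"tz":0,"spin":0},
])

```text
clock: 29.23
position: [0.5993, 0.038, 0.2287]
tool_rot: [[0.197, 0.98, 0.001], [0.98, -0.197, 0.0], [0.0, 0.001, -1.0]]
ft_force: [-0.3, 0.7, -2.3]
width: 0.0648
grasp_force: 20.0
```

send_rows([
  {"tx":0,"ty":0,"tz":0.3,"spin":0},
  {"tx":0,"ty":0,"tz":0.18,"spin":0},
  {"tx":0,"ty":0,"tz":0.1,"spin":0},
  {"tx":0,"ty":0,"tz":0.04,"spin":0},
  {"tx":0,"ty":0,"tz":0,"spin":0},
  {"tx":0,"ty":0,"tz":0,"spin":0},
  {"tx":0,"ty":0,"tz":0,"spin":0},
])

```text
clock: 29.82
position: [0.5989, 0.0384, 0.203]
tool_rot: [[0.197, 0.98, -0.0], [0.98, -0.197, 0.0], [0.0, -0.0, -1.0]]
ft_force: [-0.5, -0.5, -0.6]
width: 0.0649
grasp_force: 20.0
```

Release, retreat, and check from above.

send_rows([
  {"tx":0,"ty":0,"tz":0.02,"spin":0},
  {"tx":0,"ty":0,"tz":0,"spin":0},
  {"tx":0,"ty":0,"tz":0,"spin":0},
  {"tx":0,"ty":0,"tz":0,"spin":0},
  {"tx":0,"ty":0,"tz":0,"spin":0},
  {"tx":0,"ty":0,"tz":0,"spin":0},
], jaw=0)

```text
clock: 30.32
position: [0.599, 0.0383, 0.2023]
tool_rot: [[0.197, 0.98, 0.0], [0.98, -0.197, -0.0], [-0.0, 0.0, -1.0]]
ft_force: [-0.2, -0.4, -0.4]
width: 0.0926
grasp_force: 0.0
```

send_rows([
  {"tx":0,"ty":0,"tz":-0.2,"spin":0},
  {"tx":0,"ty":0,"tz":-0.5,"spin":0},
  {"tx":0,"ty":0,"tz":-0.9,"spin":0},
  {"tx":0,"ty":0,"tz":-1,"spin":0},
  {"tx":0,"ty":0,"tz":-1,"spin":0},
  {"tx":0,"ty":0,"tz":-1,"spin":0},
  {"tx":0,"ty":-0.5,"tz":-0.4,"spin":0},
  {"tx":0,"ty":-0.8,"tz":0,"spin":0},
  {"tx":0,"ty":-0.8,"tz":0,"spin":0},
  {"tx":0,"ty":-0.6,"tz":0,"spin":0},
  {"tx":0,"ty":0,"tz":0,"spin":0},
  {"tx":0,"ty":0,"tz":0,"spin":0},
])

```text
clock: 31.32
position: [0.4922, 0.0598, 0.403]
tool_rot: [[0.197, 0.981, 0.0], [0.981, -0.197, 0.001], [0.001, 0.0, -1.0]]
ft_force: [0.3, -0.3, 0.1]
width: 0.0932
grasp_force: 0.0
```

Run:
```python
from cell import env
from h import *
t=env.camera("top"); s=env.camera("scene"); print(env.observe()["clock"])
a=cv2.resize(t[110:230,150:350,::-1],(660,396),interpolation=2); b=cv2.resize(s[130:310,190:410,::-1],(240,196),interpolation=2)
b=cv2.resize(s[140:300,190:390,::-1],(250,200),interpolation=2)
o=np.zeros((596,660,3),np.uint8); o[:396]=a; o[396:,:250]=b; cv2.imwrite("pics/f.png",o)
```

```text
31.4167
```

View pics/f.png

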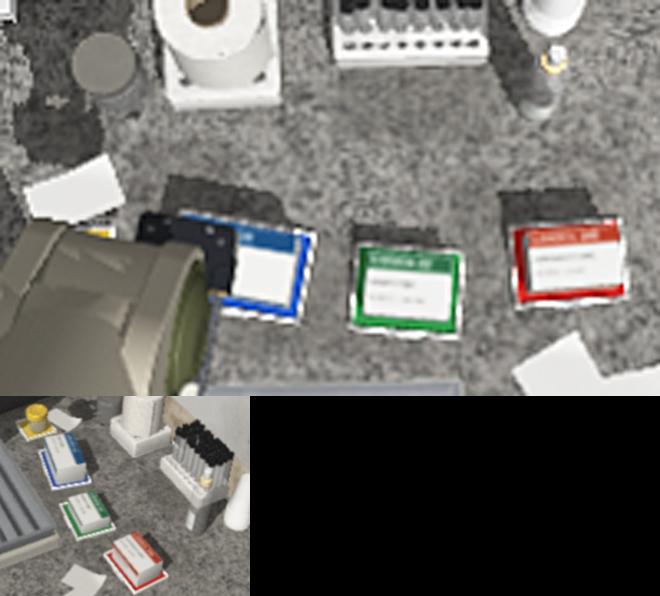

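All four pieces stand flat in their own trays, and the jar and bottle are unmoved.

```bash
python3 -c "
from cell import env
print(env.finish_job())"
```

```text
the job is handed in; nothing more can be done
None
```

I handed the job in at about 31 s: the last camera check showed the cup and the three cartons standing flat in their own colour trays, and the jar and spray bottle where they started.

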